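# Select the lens case's well on the lens cleaner

### The job

The lens cleaner on the vanity has four wells, and a twist-cap lens case sits in one of them. Push the selector lever from the side with the fingertips, without taking the knob between the fingers and without forcing it, out of its parking slot and through the H-shaped gate, fully home into the corner slot nearest to that well, without pushing it down any other corner slot on the way. Leave the lens case, the well covers and everything else on the vanity where they stand.

Things in the scene. Friction and masses are not known exactly. Their poses are not given: they have to be found in the camera images.
- cleaner: fixed white appliance, 250 (x) by 270 (y) by 50 mm high, a well at each corner of its top; origin at the centre of its underside on the vanity top; x points from its near (robot-side) edge to its far edge, y to its left, z up; yaw varies. The lever's pivot lies on its z axis, 6 mm above the vanity
- gate (a point): centre of the 88 mm square steel gate plate's top, 55 mm up, mid cross-channel. The channel runs along y; at each end a far and a near corner slot run along x; a parking slot lies mid-way, near side only. Slots: 13 mm wide (stem 8 mm), centrelines at y +20, 0, -20 mm, ends at x +-26 mm, in the cleaner's axes
- knob (a point): centre of the lever's round black knob, a ball 32 mm across, 109 mm from the lever's pivot. With c = selector_cross and l = selector_leg the knob is at 109 mm x (sin l, cos l sin c, cos l cos c) from the pivot, in the cleaner's axes; upright it is 115 mm above the vanity
- selector_cross (a joint): left-right lean of the lever in rad: 0 in the middle (parking slot), positive to the cleaner's left (+y). About +0.42 at the left end of the cross-channel, -0.42 at the right end. Friction of 0.12 N m (about 1.2 N at the knob) keeps the lever where it is left; no spring
- selector_leg (a joint): near-far lean of the lever in rad: 0 in the cross-channel, positive to the cleaner's far side (+x). The corner slots end at about +0.39 and -0.39 (fully home); the parking slot, where it starts, at about -0.42. The lever goes sideways only while this is within about 0.05 of 0. Friction as the other joint, no spring
- well_fl (a point): centre of the floor of the far left well (seen from the robot with the cleaner square to it), at x 75, y 85 mm in the cleaner's frame, 53 mm above the vanity; steel dish 82 mm across, rim 59 mm above the vanity; belongs to the far left corner slot of the gate
- well_fr (a point): centre of the floor of the far right well (seen from the robot with the cleaner square to it), at x 75, y -85 mm in the cleaner's frame, 53 mm above the vanity; steel dish 82 mm across, rim 59 mm above the vanity; belongs to the far right corner slot of the gate
- well_nl (a point): centre of the floor of the near left well (seen from the robot with the cleaner square to it), at x -75, y 85 mm in the cleaner's frame, 53 mm above the vanity; steel dish 82 mm across, rim 59 mm above the vanity; belongs to the near left corner slot of the gate
- well_nr (a point): centre of the floor of the near right well (seen from the robot with the cleaner square to it), at x -75, y -85 mm in the cleaner's frame, 53 mm above the vanity; steel dish 82 mm across, rim 59 mm above the vanity; belongs to the near right corner slot of the gate
- lens_case: white twin-barrel contact lens case with two round twist caps side by side, 64 mm long (y) by 31 by 20 mm high, lying in one of the four wells (which one varies); origin at the centre of its underside
- cover0: round white single-dome cover, 68 mm across and 23 mm high, over an unused well; origin at the centre of its underside
- cover1: round white single-dome cover, 68 mm across and 23 mm high, over an unused well; origin at the centre of its underside
- cover2: round white single-dome cover, 68 mm across and 23 mm high, over an unused well; origin at the centre of its underside
- tray: blue plastic tray, 110 by 160 by 22 mm, right of the cleaner; origin at the centre of its underside
- spare_case: second twin-barrel lens case, the same shape in green, 64 by 31 by 20 mm, lying in the blue tray (not the one meant); origin at the centre of its underside
- tweezer_stand: clear acrylic stand with two steel tweezers, 60 by 50 mm, 107 mm high, left of the cleaner; origin at the centre of its underside
- mirror: small round glass mirror 100 mm across on a steel foot, 133 mm high in all, left of the cleaner; origin at the centre of its underside
- pump_bottle: stainless steel pump dispenser bottle, 64 mm across, 170 mm high, right of the cleaner; origin at the centre of its underside
Not all that is in view belongs to the job. Leave any purple or yellow look-alike of the lens_case alone.

How it is judged (in metres and radians):
On the way, in this order (a step that is already met when the one before it is completed fails the run):
1. the lever is out of its parking slot, in the cross-channel (value of joint selector_leg between -0.12 and 0.12 rad).
2. the lever is at the end of the cross-channel on the lens case's side (((horizontal distance between lens_case and well_fl below 0.02 m and value of joint selector_cross above 0.25 rad) or (horizontal distance between lens_case and well_fr below 0.02 m and value of joint selector_cross below -0.25 rad) or (horizontal distance between lens_case and well_nl below 0.02 m and value of joint selector_cross above 0.25 rad) or (horizontal distance between lens_case and well_nr below 0.02 m and value of joint selector_cross below -0.25 rad))).
At the end, for the whole second after the job is handed in: the lever rests fully home in the corner slot nearest to the lens case's well: its near-far lean is beyond 0.33 rad (the slot ends at about 0.39) towards that well's row and its left-right lean beyond 0.25 rad towards that well's side; the lens case is still in its well; lever and case are at rest (((value of joint selector_leg above 0.33 rad and value of joint selector_cross above 0.25 rad and horizontal distance between lens_case and well_fl below 0.02 m) or (value of joint selector_leg above 0.33 rad and value of joint selector_cross below -0.25 rad and horizontal distance between lens_case and well_fr below 0.02 m) or (value of joint selector_leg below -0.33 rad and value of joint selector_cross above 0.25 rad and horizontal distance between lens_case and well_nl below 0.02 m) or (value of joint selector_leg below -0.33 rad and value of joint selector_cross below -0.25 rad and horizontal distance between lens_case and well_nr below 0.02 m)) and linear speed of lens_case below 0.02 m/s and velocity of joint selector_leg between -0.05 and 0.05 rad/s); the robot touches nothing.
It fails at once if the lever is pushed more than half-way down (0.22 rad) another corner slot ((value of joint selector_leg above 0.22 rad and value of joint selector_cross above 0.25 rad and not (horizontal distance between lens_case and well_fl below 0.02 m)) or (value of joint selector_leg above 0.22 rad and value of joint selector_cross below -0.25 rad and not (horizontal distance between lens_case and well_fr below 0.02 m)) or (value of joint selector_leg below -0.22 rad and value of joint selector_cross above 0.25 rad and not (horizontal distance between lens_case and well_nl below 0.02 m)) or (value of joint selector_leg below -0.22 rad and value of joint selector_cross below -0.25 rad and not (horizontal distance between lens_case and well_nr below 0.02 m))).
It fails at once if the knob is taken between the fingers (the grasp point comes within 12 mm of it sideways, at its height, while they touch) (horizontal distance between the grasp point and knob below 0.012 m and distance between the grasp point and knob below 0.026 m and contact force between the fingers and cleaner above 0.2 N).
It fails at once if the lever or the cleaner is forced (over 40 N) (contact force between any of the fingers, the arm and cleaner above 40 N).
It fails at once if the lens case is lifted or shifted by more than 12 mm (distance of lens_case from where it was at the start of the episode above 0.012 m).
It fails at once if a cover or another thing on the vanity is moved by more than 15 mm (distance of any of cover0, cover1, cover2, tray, spare_case, tweezer_stand, mirror, pump_bottle from where it was at the start of the episode above 0.015 m).
It also fails if it takes over 48 s, if anything falls off the work surface, if the arm or the gripper's body presses on something with over 40 N, if the wrist force passes 120 N, or if a joint passes its speed limit or range.

### The arm

A 6-joint arm with a two-finger parallel gripper is mounted at the origin on the work surface. World frame = base frame: x ahead of the robot, y to its left, z up, the work surface at z = 0. Lengths are in mm, angles in rad, forces in N, time in s.
With the tool pointing down it reaches from about 275 to 750 mm from the base axis. Payload 10.2 kg.
Tool frame: the origin (TCP) lies at the very end of the fingers, on their centre line; the grasp point (between the pads) lies 19 mm behind it; x points along the fingers, y is the direction in which the jaws open and shut, and the axes are right-handed (so a half turn about x gives the same grasp; the last joint's range is limited). The gripper opens to 85 mm and grips with 20 to 120 N. Pads are 22 mm wide; open, the fingers measure 114 mm over their backs; the gripper's body (76 mm by 85 mm) begins 54 mm behind the grasp point. The pads swing forward as they close: fully open they stand 13 mm farther back than shut.
Start: joints at [-1.522, 0.313, 1.498, -0, 1.331, -0.223], TCP at [140.931, -505.737, 231.294] pointing down, gripper open.
Joint ranges: [-2.94, 2.94], [-0.97, 2.17], [0.19, 2.56], [-1.23, 4.37], [0.02, 3.11], [-2.88, 2.88]. Speed limits (rad/s): [2.39, 2.39, 3.01, 3.14, 3.14, 3.14].

### API

Orientations are given as a unit quaternion [w, x, y, z].
In Python, from rig import ctrl, viewer, finish_job gives the robot as it stands.
- The arm moves only by the tool carry_out, never from a script. Its argument "targets" is a list of rows, each an object of numbers: "x", "y", "z": the shift along the world's x, y, z in m; "ax", "ay", "az": the turn, a rotation vector about the world's x, y, z in rad; "hand": the opening, from -1 (shut) to 1 (fully open). A call has 1 to 5 rows; each row is the pose to reach, as a shift and turn from the pose commanded when the call began; what a row does not reach only later rows make up. A row lasts 1/8 s, in which the tool goes at most 62.5 mm and 10.7 degrees, less where a joint would pass 70% of its speed; a pose out of reach is approached as far as the arm can. A call with a gripper value outside its range is refused whole. The fingers move at their own pace and stop on an object; "grip_force" is the grip in N (left out, the last holds). Time passes only in rows, so rows that repeat a pose let the fingers close. It gives the time, the measured TCP pose, the force and the opening at its end, in the units of the state.
- ctrl.sense(): the state, without advancing time (a new reading comes with each control period).
- viewer.capture(name): name is "scene" or "top" or "wrist"; returns the picture (400x640x3 uint8, blue, green, red); there is no depth.
- viewer.camera_info(name): a dict with "fx", "fy", "cx", "cy" (pixels), "R" (3x3) and "t" (3): a world point X has camera coordinates R X + t. Camera axes: x right, y down, z forward; pixel columns grow to the right and rows downward; lengths in mm; the calibration is good to about 2 mm. A picture is of the moment at which its call begins: read the wrist's pose just before it. camera_info takes no time and is no camera call; for the wrist camera it gives the pose at the moment of the call.
- finish_job(): hands the job in, once; it reports no verdict.
The state is a dict: "time_s": time; "joints": joint angles; "dq": joint speeds; "tau": joint torques, N m; "eef_pos": TCP position; "ee_rot": TCP orientation; "force": force on the tool from outside, world axes, zero at the start; "wrist_torque": the same for the moment, N m; "grip_width": opening from 0.0 (shut) to 1.0 (fully open).
Only numpy, scipy, OpenCV 4.12 (cv2) and the standard library are available. Lean on these libraries where they do the work, as an engineer would, in place of code of your own. Each camera call takes 0.05 s, during which the arm holds its last target. There are 200 camera calls.

## Working session

There is one attempt and no reset: what is moved stays moved. The work goes in short steps, Python scripts to look and compute and a tool call to move; the robot and the scene stay as the last step left them, time stands still between calls to the robot, and variables do not carry over. Pictures are saved under pics/ and viewed, about 8 in all and at most 12, crops included, and the job is handed in when it is done.

Besides the shell and the picture viewer there is one more tool, called after "Emit:" as name(argument=value, ...) on one line, values as JSON. carry_out: Moves the arm, as the interface text tells. Its arguments: {"type":"object","properties":{"targets":{"type":"array"},"grip_force":{"type":"number"}},"required":["targets"]}

```bash
mkdir -p pics; python3 - <<'E'
from rig import ctrl,viewer
import cv2
s=ctrl.sense();print(s)
for n in("scene","top"):
    cv2.imwrite(f"pics/{n}0.png",viewer.capture(n)); print(n,viewer.camera_info(n))
E
```

```text
{'time_s': 0.0, 'joints': array([-1.52239959e+00,  3.13448025e-01,  1.49844329e+00, -3.79071827e-05,
        1.33099483e+00, -2.23424307e-01]), 'dq': array([ 0.00029919, -0.00124514,  0.00025435, -0.00045156, -0.00197437,
        0.0001433 ]), 'tau': array([ 7.26265607e-04, -4.12262785e+01, -2.59743673e+01, -9.79528522e-05,
        4.11902263e-03,  3.96661136e-06]), 'eef_pos': array([ 140.90897792, -505.46666075,  230.7337506 ]), 'ee_rot': array([ 0.0953541 ,  0.70061253,  0.09626751, -0.70055852]), 'force': array([-0.55709021,  0.68127802,  0.34112325]), 'wrist_torque': array([ 0.03841801, -0.00453706,  0.02456634]), 'grip_width': 0.9964840358814807}
scene {'fx': 404.5483035852325, 'fy': 404.5483035852325, 'cx': 313.85085269308655, 'cy': 196.2455206570801, 'R': array([[-0.51342949,  0.85812407, -0.00363782],
       [ 0.53879514,  0.31906457, -0.77967788],
       [-0.66789966, -0.40226966, -0.62617024]]), 't': array([ 266.08899101, -219.55271929, 1259.09325505])}
top {'fx': 376.5489574163907, 'fy': 376.5489574163907, 'cx': 325.4396449258117, 'cy': 196.79147564194935, 'R': array([[-1.61894555e-01, -9.86807863e-01,  6.27806880e-04],
       [-9.66605716e-01,  1.58452077e-01, -2.01410848e-01],
       [ 1.98654331e-01, -3.32141613e-02, -9.79506649e-01]]), 't': array([ 92.39972994, 583.54598346, 800.91406391])}
```

View pics/top0.png

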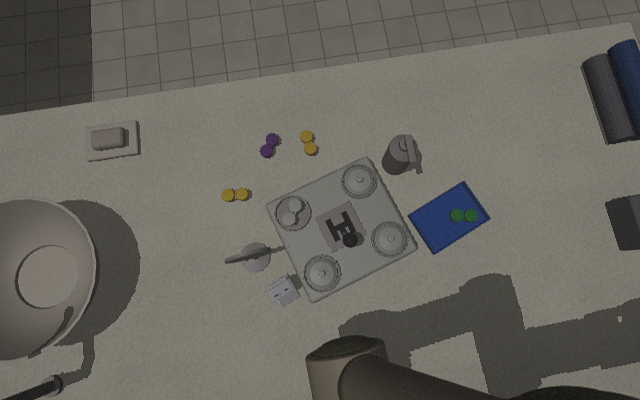

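View pics/scene0.png

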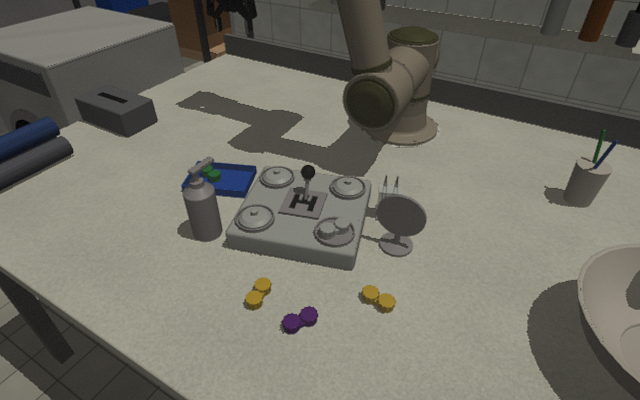

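The lens case is in the far left well (top view, about (293,212)). The near side, with the parked knob at (350,240), is toward the lower right. Next I measure the cleaner's pose from the wells and the knob.

```bash
cat > h.py <<'E'
import numpy as np,cv2
def ray(ci,u,v,z):
    R,t=np.array(ci["R"]),np.array(ci["t"]);c=-R.T@t
    d=R.T@np.array([(u-ci["cx"])/ci["fx"],(v-ci["cy"])/ci["fy"],1]);return (c+d*(z-c[2])/d[2])
def proj(ci,X):
    p=ci["R"]@np.array(X)+ci["t"];return np.array([ci["fx"]*p[0]/p[2]+ci["cx"],ci["fy"]*p[1]/p[2]+ci["cy"]])
def fit(L,W):
    L,W=np.array(L,float),np.array(W)[:,:2];a,b=L-L.mean(0),W-W.mean(0)
    y=np.arctan2((a[:,0]*b[:,1]-a[:,1]*b[:,0]).sum(),(a*b).sum());c,s=np.cos(y),np.sin(y);M=np.array([[c,-s],[s,c]])
    o=W.mean(0)-M@L.mean(0);return y,o,M,W-(L@M.T+o)
E
python3 - <<'E'
from rig import viewer
from h import *
ci=viewer.camera_info("top")
im=cv2.imread("pics/top0.png")
W=[ray(ci,*p,59) for p in[(293,213),(360,181.5),(322,273),(390,239.5)]]
y,o,M,r=fit([(75,85),(75,-85),(-75,85),(-75,-85)],W);print("wells",y,o,r)
W=[ray(ci,*p,50) for p in[(267,205),(370,157),(314,302),(417,249)]]
y2,o2,M2,r=fit([(125,135),(125,-135),(-125,135),(-125,-135)],W);print("corners",y2,o2,r)
m=(im.max(2)<35).astype(np.uint8);m[:,:330]=0;m[:,370:]=0;m[:226]=0;m[255:]=0
n,l,st,ce=cv2.connectedComponentsWithStats(m);print(st,ce)
print("pred knob px",proj(ci,[*(o+M@[-44.4,0]),105.5]))
for nm,p,z in[("mirror",(247,256),90),("bottle",(400,155),85),("tweez",(283,290),60)]:print(nm,ray(ci,*p,z))
c=im[140:320,220:450];cv2.imwrite("pics/c1.png",cv2.resize(c,None,fx=3.4,fy=3.3,interpolation=cv2.INTER_CUBIC))
E
```

```text
wells 0.2889761560021891 [518.58713034 -27.59138925] [[-0.48151617  0.06491664]
 [-1.20070491 -0.00663347]
 [ 1.16058234 -0.69175036]
 [ 0.52163875  0.63346719]]
corners 0.29159320877335815 [518.06775076 -29.71513461] [[-3.55682678 -3.36688598]
 [-6.2556817   0.14003954]
 [ 5.68091583 -4.57871576]
 [ 4.13159265  7.8055622 ]]
[[     0      0    640    400 255950]
 [   337    227      1      1      1]
 [   348    226      1      1      1]
 [   338    229      1      1      1]
 [   349    228      1      1      1]
 [   353    229      2      2      2]
 [   330    230      1      1      1]
 [   351    231      1      3      3]
 [   331    232      1      1      1]
 [   343    233      6      7     10]
 [   351    235      2      3      3]
 [   333    236      1      1      1]
 [   354    236      3      6      6]
 [   335    239      1      2      2]
 [   346    239      1      1      1]
 [   348    238      1      1      1]
 [   343    241      1      1      1]
 [   357    240      1      1      1]
 [   344    242      8      5     10]
 [   350    242      1      1      1]
 [   353    244      2      2      2]] [[319.49462004 199.49257277]
 [337.         227.        ]
 [348.         226.        ]
 [338.         229.        ]
 [349.         228.        ]
 [353.5        229.5       ]
 [330.         230.        ]
 [351.         232.        ]
 [331.         232.        ]
 [344.9        235.9       ]
 [351.33333333 236.        ]
 [333.         236.        ]
 [355.         238.5       ]
 [335.         239.5       ]
 [346.         239.        ]
 [348.         238.        ]
 [343.         241.        ]
 [357.         240.        ]
 [347.2        244.7       ]
 [350.         242.        ]
 [353.5        244.5       ]]
pred knob px [351.59370418 242.24857319]
mirror [484.4576276  183.70154265  90.        ]
bottle [ 653.71000923 -184.85014404   85.        ]
tweez [401.61929404 121.19940258  60.        ]
```

View pics/c1.png

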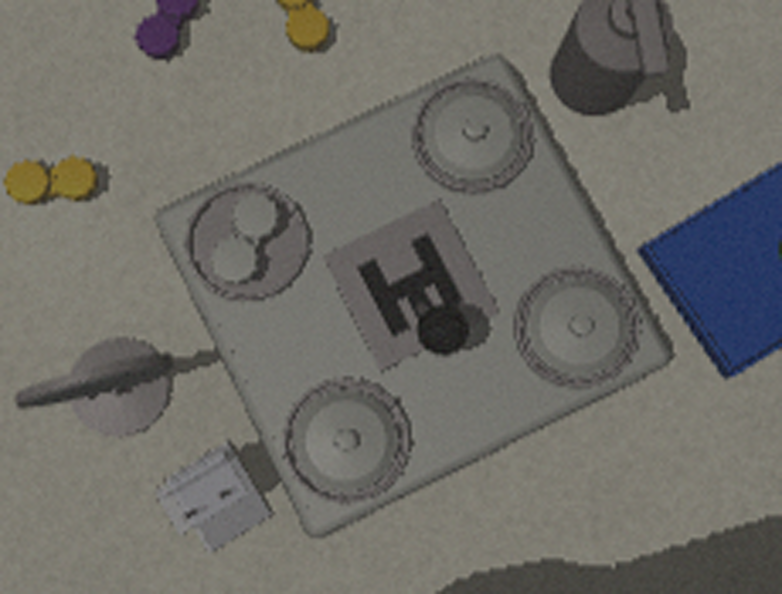

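The crop confirms it: the lens case is in the far left well and the parked knob is at about (350,239) in full-image pixels. I work out the approach geometry next.

```bash
python3 - <<'E'
from rig import viewer,ctrl
from h import *
from scipy.spatial.transform import Rotation as Ro
ci=viewer.camera_info("top")
y,o,M,r=fit([(75,85),(75,-85),(-75,85),(-75,-85)],[ray(ci,*p,59) for p in[(293.8,213),(359.4,180.9),(322.1,273.3),(389.7,239.1)]]);print(y,o,r)
print("gate",ray(ci,341.2,225.8,55),"knob local",M.T@(ray(ci,350,239.4,105.5)[:2]-o))
s=ctrl.sense();q=s["ee_rot"];T=Ro.from_quat([*q[1:],q[0]]).as_matrix();print(T)
print("jaw yaw",np.arctan2(T[1,1],T[0,1]))
w=viewer.camera_info("wrist");print("cam in tool",T.T@(-w["R"].T@w["t"]-s["eef_pos"]),"fwd",T.T@w["R"][2],w["fx"])
for l in[(-100,0),(-44,0),(0,0),(0,-45),(0,44),(42,42)]:print(l,o+M@l)
E
```

```text
0.2944470805077493 [518.99782451 -27.66790652] [[-0.62202561 -1.90611802]
 [-0.31382213  0.6518685 ]
 [ 0.4049862  -0.20173697]
 [ 0.53086155  1.45598648]]
gate [519.85884557 -27.72194556  55.        ] knob local [-37.94878927   0.73558137]
[[-7.62571037e-05  2.68473777e-01 -9.63286990e-01]
 [ 1.14181126e-03 -9.63286341e-01 -2.68473687e-01]
 [-9.99999345e-01 -1.12036496e-03 -2.33088956e-04]]
jaw yaw -1.2989878612942969
cam in tool [-1.41555042e+02  4.21787950e-02 -7.02297365e+01] fwd [9.62436278e-01 6.11561230e-04 2.71506973e-01] 307.45582520495844
(-100, 0) [423.30154933 -56.68898363]
(-44, 0) [476.89146343 -40.43718045]
(0, 0) [518.99782451 -27.66790652]
(0, -45) [532.05730921 -70.73123035]
(0, 44) [506.22855058  14.43845456]
(42, 42) [547.0014077   24.71338145]
```

Emit:
carry_out(targets=[{"x":0.03,"y":0.05,"z":0,"hand":-1},{"x":0.06,"y":0.098,"z":0,"hand":-1},{"x":0.09,"y":0.148,"z":0,"hand":-1},{"x":0.12,"y":0.196,"z":0,"hand":-1},{"x":0.15,"y":0.245,"z":0,"hand":-1,"az":0.02}], grip_force=20)

```text
invalid input at $.targets[0]: expected keys x, y, z, ax, ay, az, hand
```

Emit:
carry_out(targets=[{"x":0.03,"y":0.05,"z":0,"hand":-1},{"x":0.06,"y":0.098,"z":0,"hand":-1},{"x":0.09,"y":0.148,"z":-0.02,"hand":-1},{"x":0.123,"y":0.2,"z":-0.06,"hand":-1},{"x":0.123,"y":0.2,"z":-0.08,"hand":-1}])

```text
invalid input at $.targets[0]: expected keys x, y, z, ax, ay, az, hand
```

```bash
python3 - <<'E'
from rig import viewer,ctrl
from h import *
s=ctrl.sense();print(s["eef_pos"],s["time_s"],s["grip_width"],s["force"])
w=viewer.camera_info("wrist");im=viewer.capture("wrist");cv2.imwrite("pics/w1.png",im);np.savez("w1.npz",**w)
t=viewer.camera_info("top");o=np.array([519,-27.7]);y=.2944;M=np.array([[np.cos(y),-np.sin(y)],[np.sin(y),np.cos(y)]])
for n,l,z in[("gate",(0,0),55),("knob",(-44.4,0),105.5),("fl",(75,85),59),("fr",(75,-85),59),("nl",(-75,85),59),("nr",(-75,-85),59)]:print(n,proj(w,[*(o+M@l),z]))
E
```

```text
[ 140.93115058 -505.49033002  230.79229473] 0.1 0.9990313674036413 [ 0.0876356  -0.39184081  0.12766475]
gate [-256.71816956 -590.90342745]
knob [-391.36387944 -666.24598458]
fl [-497.23938563 -829.99578056]
fr [-188.57941877 -843.61620167]
nl [-332.52584548 -415.0726698 ]
nr [ -83.63108123 -423.76925131]
```

View pics/w1.png

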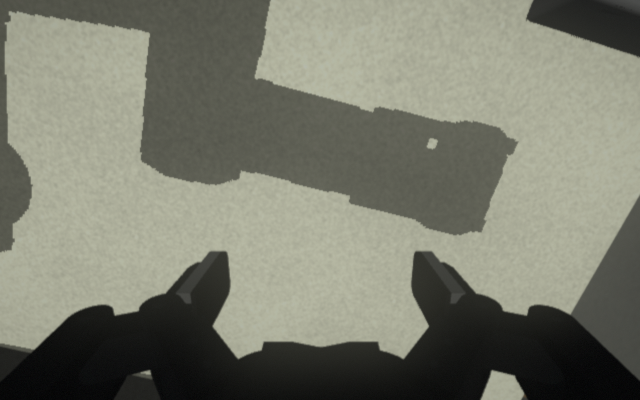

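The moves were refused because every key has to be present. The wrist picture only shows the bare vanity, with the fingers at the start pose.

Emit:
carry_out(targets=[{"x":0.03,"y":0.05,"z":0,"ax":0,"ay":0,"az":0,"hand":-1},{"x":0.06,"y":0.098,"z":0,"ax":0,"ay":0,"az":0,"hand":-1},{"x":0.09,"y":0.148,"z":0,"ax":0,"ay":0,"az":0,"hand":-1},{"x":0.12,"y":0.196,"z":0,"ax":0,"ay":0,"az":0,"hand":-1},{"x":0.15,"y":0.245,"z":0,"ax":0,"ay":0,"az":0.02,"hand":-1}], grip_force=20)

```text
time_s: 0.78
eef_pos: [291.5, -259.0, 231.3]
ee_rot: [0.103, 0.7, 0.103, -0.7]
force: [0.7, -0.2, -0.6]
grip_width: -0.003
```

Emit:
carry_out(targets=[{"x":0.03,"y":0.05,"z":0,"ax":0,"ay":0,"az":0,"hand":-1},{"x":0.06,"y":0.098,"z":0,"ax":0,"ay":0,"az":0,"hand":-1},{"x":0.09,"y":0.148,"z":-0.02,"ax":0,"ay":0,"az":0,"hand":-1},{"x":0.123,"y":0.2,"z":-0.06,"ax":0,"ay":0,"az":0,"hand":-1},{"x":0.123,"y":0.2,"z":-0.08,"ax":0,"ay":0,"az":0,"hand":-1}])

```text
time_s: 1.4
eef_pos: [414.4, -58.1, 150.0]
ee_rot: [-0.104, -0.699, -0.104, 0.7]
force: [-0.1, 0.6, 0.4]
grip_width: 0.0
```

```bash
python3 - <<'E'
from rig import viewer,ctrl
from h import *
s=ctrl.sense();print(s["eef_pos"],s["time_s"],s["grip_width"],s["force"])
w=viewer.camera_info("wrist");im=viewer.capture("wrist");cv2.imwrite("pics/w2.png",im);np.savez("w2.npz",**w)
o=np.array([519,-27.7]);y=.2944;M=np.array([[np.cos(y),-np.sin(y)],[np.sin(y),np.cos(y)]])
for n,l,z in[("gate",(0,0),55),("knob",(-44.4,0),105.5),("fl",(75,85),59),("fr",(75,-85),59),("nl",(-75,85),59),("nr",(-75,-85),59)]:print(n,proj(w,[*(o+M@l),z]))
E
```

```text
[414.42573896 -58.11607524 149.97250463] 1.4 4.24536416071354e-05 [-0.10609735  0.62777953  0.38398288]
gate [322.09971242  58.20774365]
knob [322.30284626 125.28325375]
fl [187.00983282 -73.48580526]
fr [458.05705998 -72.91512904]
nl [209.91798155 164.58355119]
nr [433.63162013 165.0085412 ]
```

View pics/w2.png

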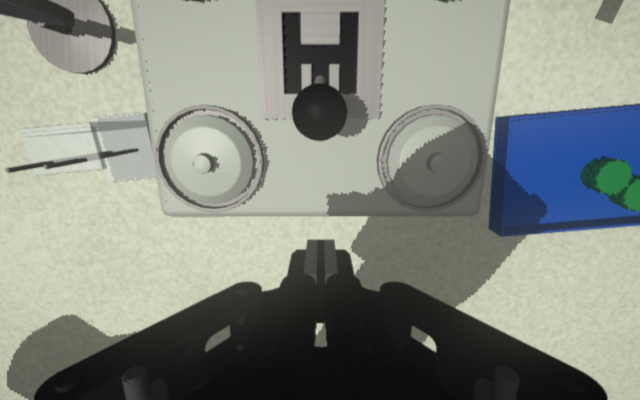

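The wrist view shows the knob at (319,111), dead ahead of the shut fingers at (320,245). It also puts things about 5 mm farther along than the top view does. I descend and push gently toward the far side.

Emit:
carry_out(targets=[{"x":0.0,"y":0.0,"z":-0.03,"ax":0,"ay":0,"az":0,"hand":-1},{"x":0.0,"y":0.0,"z":-0.058,"ax":0,"ay":0,"az":0,"hand":-1},{"x":0.014,"y":0.004,"z":-0.058,"ax":0,"ay":0,"az":0,"hand":-1},{"x":0.029,"y":0.0085,"z":-0.058,"ax":0,"ay":0,"az":0,"hand":-1},{"x":0.029,"y":0.0085,"z":-0.058,"ax":0,"ay":0,"az":0,"hand":-1}])

```text
time_s: 2.08
eef_pos: [444.4, -52.4, 94.6]
ee_rot: [0.103, 0.7, 0.103, -0.699]
force: [-0.3, -0.4, 0.5]
grip_width: 0.001
```

Emit:
carry_out(targets=[{"x":0.0038,"y":0.0012,"z":0,"ax":0,"ay":0,"az":0,"hand":-1},{"x":0.0076,"y":0.0023,"z":0,"ax":0,"ay":0,"az":0,"hand":-1},{"x":0.0115,"y":0.0035,"z":0,"ax":0,"ay":0,"az":0,"hand":-1},{"x":0.0153,"y":0.0046,"z":0,"ax":0,"ay":0,"az":0,"hand":-1},{"x":0.019,"y":0.0058,"z":0,"ax":0,"ay":0,"az":0,"hand":-1}])

```text
time_s: 2.7
eef_pos: [461.9, -46.4, 93.3]
ee_rot: [-0.103, -0.699, -0.103, 0.7]
force: [-2.4, -0.4, 1.5]
grip_width: 0.002
```

Emit:
carry_out(targets=[{"x":0.0038,"y":0.0012,"z":0,"ax":0,"ay":0,"az":0,"hand":-1},{"x":0.0076,"y":0.0023,"z":0,"ax":0,"ay":0,"az":0,"hand":-1},{"x":0.0115,"y":0.0035,"z":0,"ax":0,"ay":0,"az":0,"hand":-1},{"x":0.0153,"y":0.0046,"z":0,"ax":0,"ay":0,"az":0,"hand":-1},{"x":0.0153,"y":0.0046,"z":0,"ax":0,"ay":0,"az":0,"hand":-1}])

```text
time_s: 3.32
eef_pos: [477.5, -41.8, 93.3]
ee_rot: [0.103, 0.7, 0.103, -0.699]
force: [0.5, 0.3, 0.4]
grip_width: -0.001
```

```bash
cat > look.py <<'E'
import sys
from rig import viewer,ctrl
from h import *
s=ctrl.sense();o=np.array([519,-27.7]);y=.2944;M=np.array([[np.cos(y),-np.sin(y)],[np.sin(y),np.cos(y)]])
print(s["eef_pos"],"local",M.T@(s["eef_pos"][:2]-o),s["time_s"],"Flocal",M.T@s["force"][:2],s["force"][2])
out=[]
for n in sys.argv[2:]:
    im=viewer.capture(n)
    if n=="top": im=cv2.resize(im[150:300,240:430],(507,400),interpolation=cv2.INTER_CUBIC)
    if n=="scene": im=cv2.resize(im[140:290,210:400],(507,400),interpolation=cv2.INTER_CUBIC)
    out.append(cv2.resize(im,(400,int(im.shape[0]*400/im.shape[1]))))
h=max(i.shape[0] for i in out);cv2.imwrite(f"pics/{sys.argv[1]}.png",np.hstack([cv2.copyMakeBorder(i,0,h-i.shape[0],0,0,0) for i in out]))
E
python3 look.py l1 wrist scene
```

```text
[477.53443418 -41.75390126  93.27119386] local [-43.75952881  -1.41736642] 3.325 Flocal [0.58928458 0.1371091 ] 0.3836977830813075
```

View pics/l1.png

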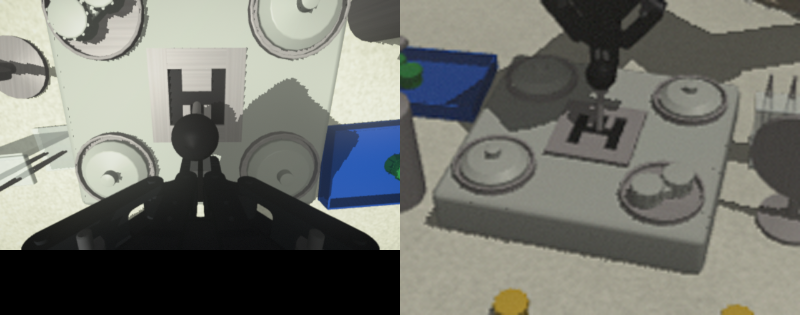

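The fingers are behind the knob and the lever is part-way along the parking slot. I continue in small steps, feeling for the channel's far wall.

Emit:
carry_out(targets=[{"x":0.0038,"y":0.0012,"z":0,"ax":0,"ay":0,"az":0,"hand":-1},{"x":0.0076,"y":0.0023,"z":0,"ax":0,"ay":0,"az":0,"hand":-1},{"x":0.0115,"y":0.0035,"z":0,"ax":0,"ay":0,"az":0,"hand":-1},{"x":0.0134,"y":0.0041,"z":0,"ax":0,"ay":0,"az":0,"hand":-1}])

```text
time_s: 3.92
eef_pos: [490.9, -37.7, 93.3]
ee_rot: [0.103, 0.7, 0.103, -0.7]
force: [-1.3, 0.1, 1.2]
grip_width: -0.001
```

Emit:
carry_out(targets=[{"x":0.0019,"y":0.0006,"z":0,"ax":0,"ay":0,"az":0,"hand":-1}])

```text
time_s: 4.05
eef_pos: [492.7, -37.1, 93.3]
ee_rot: [-0.103, -0.7, -0.103, 0.7]
force: [-0.9, 0.3, 1.0]
grip_width: -0.001
```

Emit:
carry_out(targets=[{"x":0.0019,"y":0.0006,"z":0,"ax":0,"ay":0,"az":0,"hand":-1}])

```text
time_s: 4.18
eef_pos: [494.5, -36.5, 93.3]
ee_rot: [-0.103, -0.7, -0.103, 0.7]
force: [-0.8, 0.6, 1.2]
grip_width: 0.001
```

```bash
python3 look.py l2 wrist top
```

```text
[494.5281194  -36.50687394  93.2820023 ] local [-25.97446542  -1.32706987] 4.175 Flocal [-0.62377816  0.86782129] 1.1589496834433943
```

View pics/l2.png

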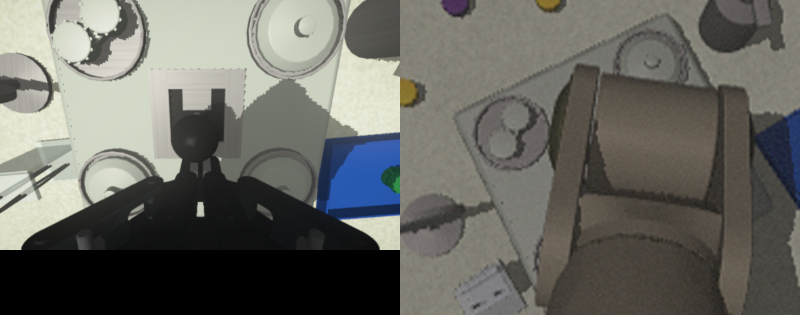

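The knob now covers the channel and no wall has been felt. The top view is hidden by the arm, so I keep probing.

Emit:
carry_out(targets=[{"x":0.0019,"y":0.0006,"z":0,"ax":0,"ay":0,"az":0,"hand":-1}])

```text
time_s: 4.4
eef_pos: [496.3, -35.9, 93.3]
ee_rot: [-0.103, -0.7, -0.103, 0.7]
force: [-1.3, -1.5, 1.5]
grip_width: 0.001
```

Emit:
carry_out(targets=[{"x":0.0019,"y":0.0006,"z":0,"ax":0,"ay":0,"az":0,"hand":-1}])

```text
time_s: 4.53
eef_pos: [498.3, -35.3, 93.3]
ee_rot: [0.103, 0.7, 0.103, -0.7]
force: [-0.6, -0.4, 1.3]
grip_width: -0.003
```

Emit:
carry_out(targets=[{"x":0.0019,"y":0.0006,"z":0,"ax":0,"ay":0,"az":0,"hand":-1}])

```text
time_s: 4.65
eef_pos: [500.3, -34.7, 93.3]
ee_rot: [-0.103, -0.7, -0.103, 0.7]
force: [-0.9, -1.6, 0.9]
grip_width: 0.002
```

Emit:
carry_out(targets=[{"x":0.0014,"y":0.0004,"z":0,"ax":0,"ay":0,"az":0,"hand":-1}])

```text
time_s: 4.78
eef_pos: [501.5, -34.3, 93.3]
ee_rot: [-0.103, -0.699, -0.103, 0.7]
force: [-3.0, -0.6, 2.6]
grip_width: 0.001
```

Emit:
carry_out(targets=[{"x":0.0014,"y":0.0004,"z":0,"ax":0,"ay":0,"az":0,"hand":-1}])

```text
time_s: 4.9
eef_pos: [502.5, -34.0, 93.3]
ee_rot: [-0.103, -0.699, -0.103, 0.7]
force: [-8.0, -2.2, 6.5]
grip_width: -0.001
```

Emit:
carry_out(targets=[{"x":0.0014,"y":0.0004,"z":0,"ax":0,"ay":0,"az":0,"hand":-1}])

```text
time_s: 5.03
eef_pos: [503.3, -33.7, 93.3]
ee_rot: [-0.103, -0.698, -0.103, 0.701]
force: [-12.1, -3.9, 8.3]
grip_width: 0.001
```

The wall is felt at 8–12 N with TCP local x about -18, so the lever is in the cross-channel against its far wall. I retreat, go round to the knob's right side, and take a look.

Emit:
carry_out(targets=[{"x":-0.006,"y":-0.002,"z":0,"ax":0,"ay":0,"az":0,"hand":-1},{"x":-0.0268,"y":-0.0081,"z":0,"ax":0,"ay":0,"az":0,"hand":-1},{"x":-0.018,"y":-0.037,"z":0,"ax":0,"ay":0,"az":0,"hand":-1},{"x":-0.0094,"y":-0.0655,"z":0,"ax":0,"ay":0,"az":0,"hand":-1},{"x":0.0145,"y":-0.058,"z":0,"ax":0,"ay":0,"az":0,"hand":-1}])

```text
time_s: 5.65
eef_pos: [519.1, -93.5, 93.4]
ee_rot: [0.102, 0.7, 0.101, -0.699]
force: [0.0, 1.3, 0.9]
grip_width: 0.002
```

Emit:
carry_out(targets=[{"x":0.022,"y":0.007,"z":0,"ax":0,"ay":0,"az":0,"hand":-1},{"x":0.022,"y":0.007,"z":0,"ax":0,"ay":0,"az":0,"hand":-1}])

```text
time_s: 5.9
eef_pos: [541.5, -84.3, 93.0]
ee_rot: [0.103, 0.7, 0.103, -0.699]
force: [0.2, -0.5, -0.3]
grip_width: 0.004
```

```bash
python3 look.py l3 wrist scene
```

```text
[541.45203278 -84.29051223  93.0297561 ] local [  5.06543929 -60.67059564] 5.9 Flocal [ 0.04550866 -0.57383366] -0.3204964847205338
```

View pics/l3.png

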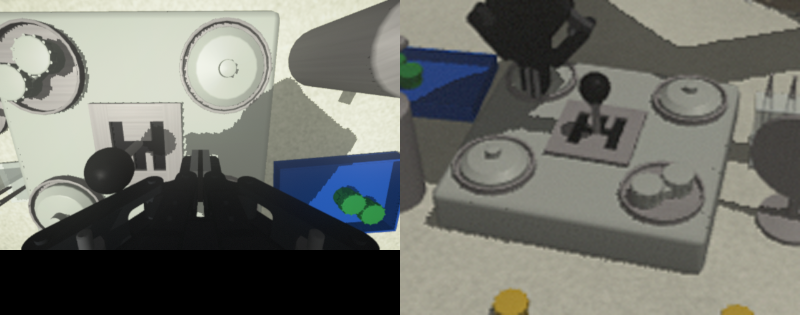

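The knob stands upright over the cross-channel and the fingers are to its right. I check the knob's position by rays from both views.

```bash
python3 - <<'E'
from rig import viewer
from h import *
o=np.array([519,-27.7]);y=.2944;M=np.array([[np.cos(y),-np.sin(y)],[np.sin(y),np.cos(y)]])
print(M.T@(ray(viewer.camera_info("wrist"),173,272,115)[:2]-o),M.T@(ray(viewer.camera_info("scene"),302.6,181.3,115)[:2]-o))
E
```

```text
[9.04600314 2.9116295 ] [11.03045749  3.9289666 ]
```

Emit:
carry_out(targets=[{"x":0.001,"y":0.011,"z":0,"ax":0,"ay":0,"az":0,"hand":-1},{"x":-0.002,"y":0.0205,"z":0,"ax":0,"ay":0,"az":0,"hand":-1},{"x":-0.0035,"y":0.0254,"z":0,"ax":0,"ay":0,"az":0,"hand":-1},{"x":-0.005,"y":0.0302,"z":0,"ax":0,"ay":0,"az":0,"hand":-1},{"x":-0.0064,"y":0.035,"z":0,"ax":0,"ay":0,"az":0,"hand":-1}])

```text
time_s: 6.62
eef_pos: [534.5, -49.5, 93.5]
ee_rot: [0.103, 0.7, 0.103, -0.699]
force: [0.0, -2.6, 1.9]
grip_width: 0.004
```

Emit:
carry_out(targets=[{"x":-0.0014,"y":0.0048,"z":0,"ax":0,"ay":0,"az":0,"hand":-1},{"x":-0.0029,"y":0.0096,"z":0,"ax":0,"ay":0,"az":0,"hand":-1},{"x":-0.0043,"y":0.0144,"z":0,"ax":0,"ay":0,"az":0,"hand":-1},{"x":-0.0058,"y":0.0191,"z":0,"ax":0,"ay":0,"az":0,"hand":-1}])

```text
time_s: 7.12
eef_pos: [528.5, -30.1, 93.3]
ee_rot: [-0.103, -0.7, -0.103, 0.7]
force: [0.5, -2.1, -0.1]
grip_width: -0.003
```

```bash
python3 look.py l4 wrist scene
```

```text
[528.5312874  -30.12911257  93.26359134] local [ 8.41637204 -5.09025628] 7.125 Flocal [-0.11968946 -2.13091287] -0.11062449305418764
```

View pics/l4.png

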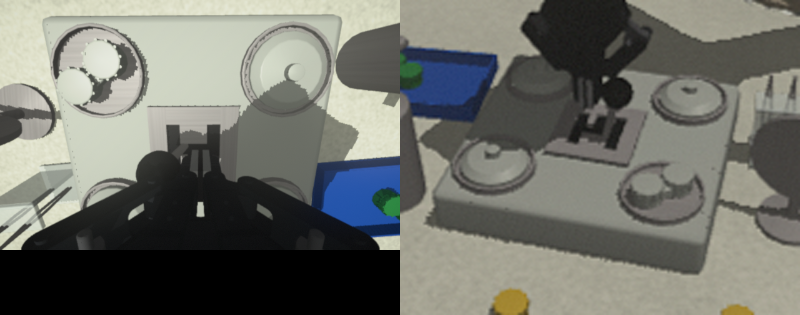

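The lever is leaning left and moving freely along the channel. I continue to its left end.

Emit:
carry_out(targets=[{"x":-0.0014,"y":0.0048,"z":0,"ax":0,"ay":0,"az":0,"hand":-1},{"x":-0.0029,"y":0.0096,"z":0,"ax":0,"ay":0,"az":0,"hand":-1},{"x":-0.0043,"y":0.0144,"z":0,"ax":0,"ay":0,"az":0,"hand":-1}])

```text
time_s: 7.6
eef_pos: [524.1, -15.7, 93.2]
ee_rot: [-0.103, -0.699, -0.103, 0.7]
force: [0.1, -1.7, -0.7]
grip_width: -0.001
```

Emit:
carry_out(targets=[{"x":-0.0008,"y":0.0025,"z":0,"ax":0,"ay":0,"az":0,"hand":-1}])

```text
time_s: 7.72
eef_pos: [523.4, -13.2, 93.3]
ee_rot: [-0.103, -0.7, -0.103, 0.7]
force: [-0.3, -0.7, -0.5]
grip_width: 0.003
```

Emit:
carry_out(targets=[{"x":-0.0008,"y":0.0025,"z":0,"ax":0,"ay":0,"az":0,"hand":-1}])

```text
time_s: 7.85
eef_pos: [522.7, -10.9, 93.3]
ee_rot: [0.103, 0.7, 0.103, -0.7]
force: [0.9, -0.9, -1.2]
grip_width: 0.001
```

Emit:
carry_out(targets=[{"x":-0.0006,"y":0.0019,"z":0,"ax":0,"ay":0,"az":0,"hand":-1}])

```text
time_s: 7.98
eef_pos: [522.1, -9.0, 93.3]
ee_rot: [0.103, 0.7, 0.103, -0.7]
force: [0.5, -1.9, -1.0]
grip_width: 0.004
```

Emit:
carry_out(targets=[{"x":-0.0006,"y":0.0019,"z":0,"ax":0,"ay":0,"az":0,"hand":-1}])

```text
time_s: 8.1
eef_pos: [521.5, -7.3, 93.3]
ee_rot: [0.103, 0.7, 0.103, -0.7]
force: [1.9, -2.4, -2.0]
grip_width: -0.005
```

Emit:
carry_out(targets=[{"x":-0.0006,"y":0.0019,"z":0,"ax":0,"ay":0,"az":0,"hand":-1}])

```text
time_s: 8.22
eef_pos: [521.1, -6.1, 93.1]
ee_rot: [0.103, 0.7, 0.102, -0.699]
force: [2.9, -9.2, -6.8]
grip_width: -0.002
```

Emit:
carry_out(targets=[{"x":-0.0006,"y":0.0019,"z":0,"ax":0,"ay":0,"az":0,"hand":-1}])

```text
time_s: 8.35
eef_pos: [520.8, -5.1, 93.0]
ee_rot: [0.104, 0.7, 0.102, -0.699]
force: [4.9, -15.9, -9.8]
grip_width: 0.001
```

Emit:
carry_out(targets=[{"x":-0.0005,"y":0.0014,"z":0,"ax":0,"ay":0,"az":0,"hand":-1}])

```text
time_s: 8.48
eef_pos: [520.7, -4.5, 93.0]
ee_rot: [0.105, 0.7, 0.101, -0.699]
force: [6.1, -19.0, -10.3]
grip_width: 0.003
```

The left end is felt at about 16–19 N, with TCP local (8,22). I back off, go round to the knob's near side, and look before the last push.

Emit:
carry_out(targets=[{"x":0.0035,"y":-0.0115,"z":0,"ax":0,"ay":0,"az":0,"hand":-1},{"x":-0.0195,"y":-0.0185,"z":0,"ax":0,"ay":0,"az":0,"hand":-1},{"x":-0.0425,"y":-0.0254,"z":0,"ax":0,"ay":0,"az":0,"hand":-1},{"x":-0.0529,"y":0.0091,"z":-0.006,"ax":0,"ay":0,"az":0,"hand":-1},{"x":-0.0529,"y":0.0091,"z":-0.006,"ax":0,"ay":0,"az":0,"hand":-1}])

```text
time_s: 9.1
eef_pos: [466.1, 8.4, 87.2]
ee_rot: [-0.103, -0.699, -0.104, 0.7]
force: [0.5, -0.5, -0.1]
grip_width: -0.001
```

```bash
python3 look.py l5 wrist scene
```

```text
[466.11639119   8.36079307  87.20011453] local [-40.14476046  49.85433868] 9.1 Flocal [ 0.31001759 -0.59717478] -0.1252226728628587
```

View pics/l5.png

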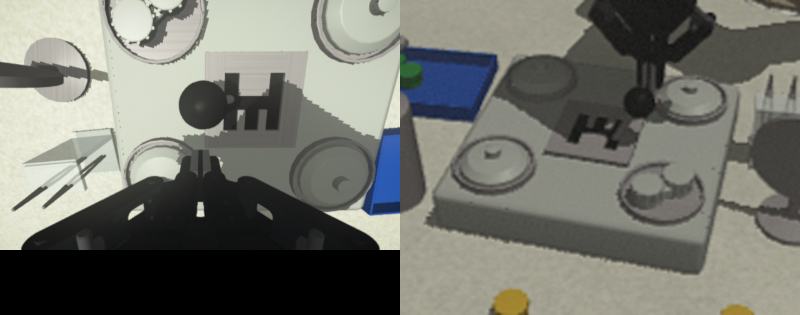

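The lever is at the left end of the channel and the fingers at (203,160) are in line behind the knob at (203,104). I push it down the far left slot.

Emit:
carry_out(targets=[{"x":0.0096,"y":0.0029,"z":0,"ax":0,"ay":0,"az":0,"hand":-1},{"x":0.0191,"y":0.0058,"z":0,"ax":0,"ay":0,"az":0,"hand":-1},{"x":0.024,"y":0.0073,"z":0,"ax":0,"ay":0,"az":0,"hand":-1},{"x":0.0287,"y":0.0087,"z":0,"ax":0,"ay":0,"az":0,"hand":-1},{"x":0.0325,"y":0.0099,"z":0,"ax":0,"ay":0,"az":0,"hand":-1}])

```text
time_s: 9.82
eef_pos: [499.6, 16.9, 87.2]
ee_rot: [-0.103, -0.699, -0.103, 0.7]
force: [-1.4, -2.9, 0.0]
grip_width: 0.001
```

Emit:
carry_out(targets=[{"x":0.0038,"y":0.0012,"z":0,"ax":0,"ay":0,"az":0,"hand":-1},{"x":0.0076,"y":0.0023,"z":0,"ax":0,"ay":0,"az":0,"hand":-1}])

```text
time_s: 10.07
eef_pos: [507.0, 19.3, 87.1]
ee_rot: [-0.103, -0.699, -0.103, 0.7]
force: [-1.3, -1.8, -1.0]
grip_width: -0.002
```

Emit:
carry_out(targets=[{"x":0.0029,"y":0.0009,"z":0,"ax":0,"ay":0,"az":0,"hand":-1},{"x":0.0057,"y":0.0018,"z":0,"ax":0,"ay":0,"az":0,"hand":-1}])

```text
time_s: 10.32
eef_pos: [512.8, 21.2, 87.2]
ee_rot: [-0.103, -0.699, -0.103, 0.7]
force: [-2.9, -1.7, -1.7]
grip_width: 0.002
```

Emit:
carry_out(targets=[{"x":0.0024,"y":0.0007,"z":0,"ax":0,"ay":0,"az":0,"hand":-1},{"x":0.0048,"y":0.0014,"z":0,"ax":0,"ay":0,"az":0,"hand":-1}])

```text
time_s: 10.58
eef_pos: [517.7, 22.6, 87.3]
ee_rot: [-0.103, -0.7, -0.103, 0.7]
force: [-2.5, -0.6, -1.8]
grip_width: -0.002
```

Emit:
carry_out(targets=[{"x":0.0019,"y":0.0006,"z":0,"ax":0,"ay":0,"az":0,"hand":-1}])

```text
time_s: 10.7
eef_pos: [519.6, 23.2, 87.3]
ee_rot: [0.103, 0.7, 0.103, -0.7]
force: [-2.8, -1.1, -2.4]
grip_width: -0.0
```

Emit:
carry_out(targets=[{"x":0.0019,"y":0.0006,"z":0,"ax":0,"ay":0,"az":0,"hand":-1}])

```text
time_s: 10.82
eef_pos: [521.3, 23.7, 87.2]
ee_rot: [-0.103, -0.699, -0.103, 0.7]
force: [-4.0, -2.3, -3.1]
grip_width: 0.001
```

Emit:
carry_out(targets=[{"x":0.0014,"y":0.0004,"z":0,"ax":0,"ay":0,"az":0,"hand":-1}])

```text
time_s: 10.95
eef_pos: [522.2, 23.9, 87.0]
ee_rot: [-0.103, -0.699, -0.103, 0.7]
force: [-7.3, -2.4, -0.6]
grip_width: -0.001
```

Emit:
carry_out(targets=[{"x":0.0014,"y":0.0004,"z":0,"ax":0,"ay":0,"az":0,"hand":-1}])

```text
time_s: 11.08
eef_pos: [522.9, 24.2, 86.8]
ee_rot: [-0.103, -0.698, -0.103, 0.701]
force: [-10.5, -5.4, 0.1]
grip_width: 0.005
```

Emit:
carry_out(targets=[{"x":0.001,"y":0.0003,"z":0,"ax":0,"ay":0,"az":0,"hand":-1}])

```text
time_s: 11.2
eef_pos: [523.3, 24.3, 86.7]
ee_rot: [-0.103, -0.698, -0.103, 0.702]
force: [-12.7, -6.1, -0.0]
grip_width: -0.0
```

The slot end is felt at about 14 N, at the expected travel. I back away straight along -x, then lift and check.

Emit:
carry_out(targets=[{"x":-0.0057,"y":-0.0018,"z":0,"ax":0,"ay":0,"az":0,"hand":-1},{"x":-0.0287,"y":-0.0087,"z":0,"ax":0,"ay":0,"az":0,"hand":-1},{"x":-0.057,"y":-0.0175,"z":0.01,"ax":0,"ay":0,"az":0,"hand":-1},{"x":-0.095,"y":-0.05,"z":0.05,"ax":0,"ay":0,"az":0,"hand":-1},{"x":-0.115,"y":-0.09,"z":0.08,"ax":0,"ay":0,"az":0,"hand":-1}])

```text
time_s: 11.82
eef_pos: [409.5, -65.6, 168.9]
ee_rot: [0.104, 0.7, 0.103, -0.699]
force: [1.3, -0.1, 0.6]
grip_width: -0.001
```

Emit:
carry_out(targets=[{"x":-0.03,"y":-0.05,"z":0.02,"ax":0,"ay":0,"az":0,"hand":-1},{"x":-0.06,"y":-0.1,"z":0.04,"ax":0,"ay":0,"az":0,"hand":-1},{"x":-0.06,"y":-0.1,"z":0.04,"ax":0,"ay":0,"az":0,"hand":-1}])

```text
time_s: 12.2
eef_pos: [349.6, -168.6, 209.1]
ee_rot: [0.102, 0.701, 0.099, -0.699]
force: [-0.5, 0.3, -0.8]
grip_width: -0.001
```

```bash
python3 look.py l6 top scene
```

```text
[ 349.62180001 -168.55623915  209.06412865] local [-202.962594    -85.64835187] 12.2 Flocal [-0.42992942  0.40931707] -0.7702531650508362
```

View pics/l6.png

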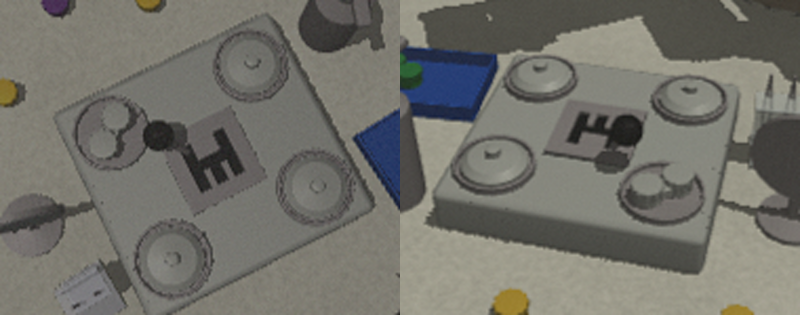

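The knob now sits toward the far left well, at (159,136) in the top crop and (627,131) in the scene crop. The case and covers look undisturbed. I check the lean numerically from both views.

```bash
python3 - <<'E'
from rig import viewer
from h import *
o=np.array([519,-27.7]);y=.2944;M=np.array([[np.cos(y),-np.sin(y)],[np.sin(y),np.cos(y)]])
for n,p in(("top",(315.5,214.6)),("scene",(317.8,202.2))):
    k=M.T@(ray(viewer.camera_info(n),*p,98)[:2]-o);print(n,k,"leg",np.arcsin(k[0]/109))
E
```

```text
top [42.93420255 42.66259529] leg 0.40486183246549234
scene [49.86697195 45.92492699] leg 0.4751762248194381
```

```bash
python3 -c "
from rig import finish_job
print(finish_job())"
```

```text
the job is handed in; nothing more can be done
None
```

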